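# Blow the dust off a carving and pull the safety key

### The arm

A 7-joint arm with a two-finger parallel gripper is mounted at the origin on the work surface. World frame = base frame: x ahead of the robot, y to its left, z up, the work surface at z = 0. Lengths are in m, angles in rad, forces in N, time in s.
With the tool pointing down it reaches from about 0.425 to 0.925 m from the base axis. Payload 6.8 kg.
Tool frame: the origin (TCP) lies at the very end of the fingers, on their centre line; the grasp point (between the pads) lies 19 mm behind it; z points along the fingers, y is the line along which they close (so a half turn about z gives the same grasp; the last joint's range is limited). The gripper opens to 85 mm and grips with 20 to 120 N. Pads are 22 mm wide; open, the fingers measure 114 mm over their backs; the gripper's body (76 mm by 85 mm) begins 54 mm behind the grasp point. The pads swing forward as they close: fully open they stand 13 mm farther back than shut.
Start: joints at [1.058, 0.477, 0.022, 1.555, -0.011, 1.109, -0.083], TCP at [0.266, -0.62, 0.231] pointing down, gripper open.
Joint ranges: [-2.96, 2.96], [-0.34, 2.1], [-1.41, 1.46], [0.24, 2.44], [-1.37, 4.51], [0.17, 1.92], [-2.96, 2.96]. Speed limits (rad/s): [2.39, 2.39, 3.14, 3.14, 3.14, 3.14, 3.14].

### API

Orientations are given as a unit quaternion [w, x, y, z].
In Python, from station import telemetry, viewer, job, search_frame, cut_out gives the robot as it stands. The module is installed in compiled form; this text tells all that it offers.
- The arm moves only by the shell command python3 -m crank 'ROWS' [FORCE]. ROWS is JSON, a list of rows, each an object with "delta_rot": the turn, a rotation vector about the tool's x, y, z in degrees, a list of three; "xyz": the shift along the tool's x, y, z in m, a list of three; "fingers": the gripper command: -1 is fully open, 1 is shut, values between are in proportion. In form: [{"delta_rot": [ax, ay, az], "xyz": [dx, dy, dz], "fingers": fingers}, ...]. A call has 1 to 10 rows; each row is the pose to reach, as a shift and turn from the pose commanded when the call began, along the tool's axes at that moment; what a row does not reach only later rows make up. A row lasts 1/10 s, in which the tool goes at most 50 mm and 8.59 degrees, less where a joint would pass 70% of its speed; a pose out of reach is approached as far as the arm can. A call with a gripper value outside its range is refused whole. The fingers move at their own pace and stop on an object; FORCE is the grip in N (left out, the last holds). Time passes only in rows, so rows that repeat a pose let the fingers close. It gives the time, the measured TCP pose, the force, the opening and the grip force at its end, in the units of the state.
- telemetry.get_obs(): the state, without advancing time (a new reading comes with each control period).
- viewer.read_camera(name): name is "side" or "top" or "wrist"; returns a dict with "img" (384x512x3 uint8, red, green, blue), "fx", "fy", "cx", "cy" (pixels), "origin" and "rotation" of the camera in the world. Camera axes: x right, y up, looking along -z (the intrinsics and any distortion apply to the point x, -y, -z); pixel columns grow to the right and rows downward; lengths in m; the calibration is good to about 2 mm. A picture is of the moment at which its call begins. There is no depth.
- job.hand_in(): hands the job in; it is judged then, once.
Trained networks look in the newest picture that a camera, given by its name, has taken for a name from the list of things; names that differ only in an ending like _2 or _b are one class to them, and where a whole thing is asked for, a point or a joint stands for the part that bears it (a point fixed in the world has none). Each returns a list of dicts, best first, with "score" (0 to 1); they miss things now and then, are a little off and sometimes report something else, mostly with a low value. They report only what shows in the picture. A call takes as long as a camera call. They do not tell look-alikes from the thing itself.
- search_frame(camera, thing): "pixel" ([column, row] in pixels, amid what is visible of it).
- cut_out(camera, thing): "pixels" (384x512 bool, what is visible of it) and "pixel" ([column, row] in pixels, amid what is visible of it).
The state is a dict: "t": time; "q": joint angles; "joint_vel": joint speeds; "joint_torque": joint torques, N m; "eef_pos": TCP position; "tool_rot": TCP orientation; "contact_force": force on the tool from outside, world axes, zero at the start; "torque": the same for the moment, N m; "gripper_width": opening from 0.0 (shut) to 1.0 (fully open); "grasp_force": force on a finger pad.
Only numpy, scipy, OpenCV 4.12 (cv2) and the standard library are available. Lean on these libraries where they do the work, as an engineer would, in place of code of your own. Each camera call takes 0.05 s, during which the arm holds its last target. There are 200 camera calls.

### The job

Blow the dust off the little stone carving: squeeze the trigger of the clamped air duster fully home between the fingers, with one finger on the trigger and the other on the rubber pad on the back of the handle, keep it squeezed for a good second, then let it spring back. After that, pull the safety key out of the switch box and leave it in the steel tray. Do not shift or knock over the carving or the bottle, hammer and whetstone on the bench.

Things in the scene. Friction and masses are not known exactly. Their poses are not given: they have to be found in the camera images.
- duster: Grey pistol-grip air duster clamped upside down in a fixed stand: handle up, nozzle level. Origin on the bench under the foot of the handle; z up, x the nozzle's direction. Barrel 44 mm diameter, axis 80 mm up, x = -12 to 73 mm, then a thin nozzle to 118 mm. Stand foot x = -10 to 100 mm, 110 mm wide, 12 mm thick; nothing stands under the handle.
- grip: The duster's fixed handle, raked 34 degrees back from vertical, away from the nozzle. Origin on its centre line, 90 mm above the duster's origin; z runs up along the handle, x square to it towards the trigger (forward and up), y sideways. Bar from z = -5 to 103 mm, 24 mm thick in x (-12 to 12 mm), 28 mm wide in y.
- palm_pad: Fixed black rubber pad on the back of the handle, 24 mm wide in y; it stands 5 mm proud (outer face at grip x = -17 mm) and covers grip z = 40 to 85 mm, so fingers must be roughly in line with the handle to press on it. Origin on the handle's centre line at grip z = 62.5 mm, axes as the grip's.
- squeeze_point (a point): Good place for the middle between the finger pads, with the fingers pointing down along the handle (grip -z) and closing along grip x: grip x = 6 mm, z = 72 mm; axes as the grip's. Handle and trigger together measure 42 mm here with the trigger fully squeezed, about 55 mm at rest (59 mm at the trigger's tip).
- trigger (a joint): Sprung black lever trigger on the front of the handle: hinged at grip x = 21 mm, z = 15 mm, about the handle's sideways axis; 80 mm long, 20 mm wide, 8 mm thick. 0 = at rest, leaning 0.22 rad away from the handle; 0.22 rad = fully squeezed, parallel to the handle. Needs 4 to 10 N near its free end.
- trigger_tip (a point): Centre of the trigger's free upper end (at rest: grip x = 38 mm, z = 93 mm), moves with the trigger.
- switch_box: Fixed grey switch box, 90 (x) by 110 (y) by 60 mm high, origin under its centre, with a 20 mm square socket in the middle of its top for the key.
- key: Loose black safety key, 60 g, upright in the box's socket, pulled straight up. Origin at the underside of its 30 x 30 x 4 mm collar, which rests on the box; z points out. Above the collar a flat grip 14 mm thick in x, 40 mm wide in y, z = 4 to 34 mm; below, a steel shank to z = -32 mm. A sprung detent holds it with some newtons; free after 35 mm.
- tray: Fixed open steel tray, 180 (x) by 160 (y) mm, 35 mm high, walls and floor 5 mm, origin under its centre.
- carving: Grey stone seated figure with a disc behind its head, 80 x 60 mm foot, 125 mm high, standing loose in front of the nozzle; origin under its centre.
- whetstone: Grey sharpening stone, 150 x 50 x 28 mm, loose on the bench; origin under its centre.
- bottle: Whitish plastic bottle with a white cap, 72 mm diameter, 190 mm high, standing on the bench; origin under its centre.
- hammer: Hammer with wooden handle lying on the bench, about 280 mm long along its x, head to +x; origin near its middle.
Things that resemble listed ones, but are neither listed nor needed, are in the scene too. Of the things like the duster, leave any that is pink; of the rest the larger one is meant.

How it is judged:
By the outcome, as a careful person would: the job done as asked, in the order asked, and still so for the second after the job is handed in, with the robot touching nothing.
It also fails if it takes over 61 s, if anything falls off the work surface, if the arm or the gripper's body presses on something with over 40 N, if the wrist force passes 120 N, or if a joint passes its speed limit or range.

## Working session

There is one attempt and no reset: what is moved stays moved. The work goes in short steps, Python scripts to look and compute and a shell command to move; the robot and the scene stay as the last step left them, time stands still between calls to the robot, and variables do not carry over. Pictures are saved under pics/ and viewed, at most 12 in all, crops included, and the job is handed in when it is done.

```bash
mkdir -p pics; python3 - <<'E'
from station import telemetry, viewer, search_frame
import cv2, numpy as np
for c in ["top","side"]:
    d=viewer.read_camera(c); cv2.imwrite(f"pics/{c}1.png",cv2.resize(d["img"][:,:,::-1],(800,600)))
    print(c,{k:np.round(v,4).tolist() for k,v in d.items() if k!="img"})
    for t in ["duster","grip","palm_pad","trigger_tip","switch_box","key","tray","carving","whetstone","bottle","hammer"]:
        print(t,[(round(r["score"],2),np.round(r["pixel"]).tolist()) for r in search_frame(c,t)[:3]])
o=telemetry.get_obs();print(o)
E
```

```text
top {'fx': 374.0683, 'fy': 374.0683, 'cx': 256.1645, 'cy': 194.3581, 'origin': [0.4199, 0.0761, 1.4228], 'rotation': [-0.7009, -0.0449, 0.0375, 0.7109]}
duster [(0.78, [256.0, 179.0]), (0.59, [297.0, 196.0]), (0.56, [290.0, 252.0])]
grip [(0.68, [298.0, 271.0]), (0.57, [259.0, 194.0]), (0.25, [128.0, 199.0])]
palm_pad []
trigger_tip [(0.62, [256.0, 184.0]), (0.46, [304.0, 263.0]), (0.45, [256.0, 180.0])]
switch_box [(0.92, [203.0, 235.0])]
key []
tray [(0.61, [365.0, 225.0]), (0.46, [257.0, 186.0])]
carving [(0.57, [251.0, 146.0])]
whetstone [(0.8, [194.0, 170.0])]
bottle [(0.7, [376.0, 165.0])]
hammer [(0.6, [129.0, 200.0])]
side {'fx': 361.1141, 'fy': 361.1141, 'cx': 250.6677, 'cy': 194.9583, 'origin': [0.128, 0.7792, 0.7326], 'rotation': [-0.2647, -0.1231, 0.429, 0.8548]}
duster [(0.93, [281.0, 187.0]), (0.73, [338.0, 214.0]), (0.72, [231.0, 204.0])]
grip [(0.98, [360.0, 194.0]), (0.65, [253.0, 185.0]), (0.44, [292.0, 177.0])]
palm_pad []
trigger_tip [(0.61, [242.0, 185.0]), (0.58, [353.0, 192.0])]
switch_box [(0.83, [263.0, 287.0])]
key [(0.54, [265.0, 272.0])]
tray [(0.89, [337.
[... 229 characters left out ...]
rray([ 1.05789309,  0.47699911,  0.02241202,  1.55539272, -0.01146716,
        1.10931406, -0.08311194]), 'joint_vel': array([ 0.00058923, -0.00058097,  0.00045173, -0.0008948 ,  0.00081645,
       -0.00283133,  0.00109357]), 'joint_torque': array([ 1.28158808e-03, -5.96337354e+01,  1.60716198e+00, -2.81542826e+01,
        1.25346193e-02,  1.65117599e-03,  2.51810400e-05]), 'eef_pos': array([ 0.26583778, -0.62046613,  0.23131183]), 'tool_rot': array([ 1.04589752e-05,  9.79589541e-01,  2.01008283e-01, -8.06678508e-06]), 'contact_force': array([ 0.0076903 , -0.71863253, -0.48888128]), 'torque': array([0.01638644, 0.00516455, 0.00560241]), 'grasp_force': 0.0, 'gripper_width': 0.999087672402074}
```

View pics/top1.png

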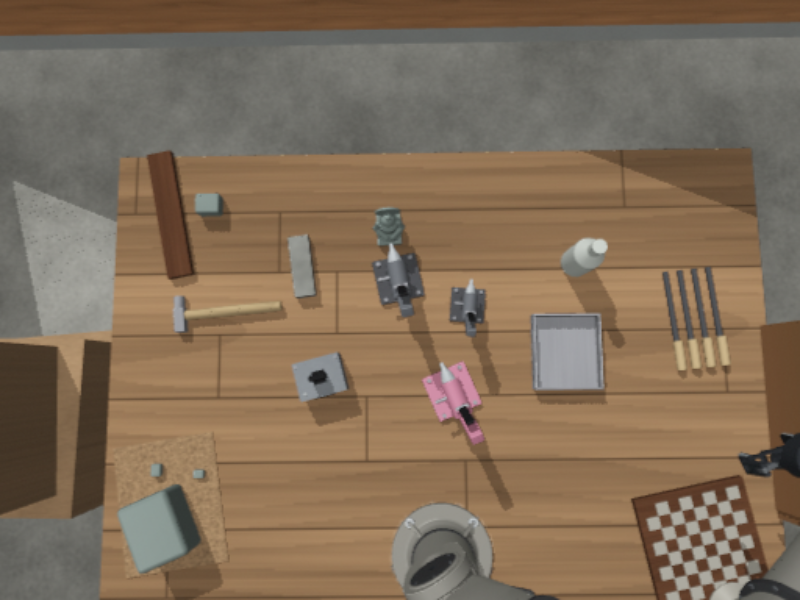

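View pics/side1.png

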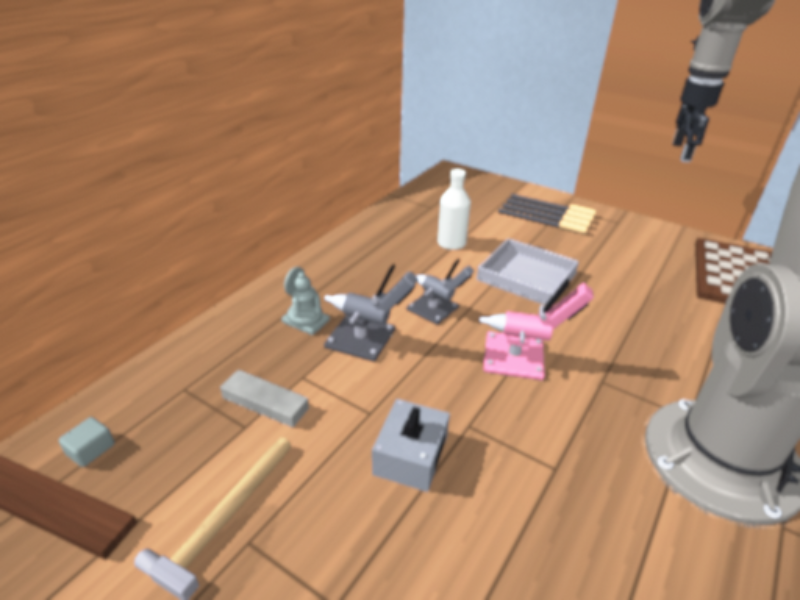

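```bash
cat > h.py <<'E'
import numpy as np
from scipy.spatial.transform import Rotation as R
from scipy.optimize import least_squares
Q=lambda q: R.from_quat(np.roll(q,-1))
def proj(d,p):
    c=(np.atleast_2d(p)-d["origin"])@Q(d["rotation"]).as_matrix()
    return np.c_[d["cx"]-d["fx"]*c[:,0]/c[:,2], d["cy"]+d["fy"]*c[:,1]/c[:,2]]
def place(s,P): # s=x,y,yaw
    return R.from_euler("z",s[2]).apply(P)+[s[0],s[1],0]
def fit(obs,s0): # obs list of (cam,P,pix)
    f=lambda s: np.concatenate([(proj(d,place(s,np.array([P])))[0]-px) for d,P,px in obs])
    r=least_squares(f,s0,loss="soft_l1"); return r.x, f(r.x).reshape(-1,2)
def gripT(s): # grip frame
    Rg=R.from_euler("z",s[2])*R.from_euler("y",-34,degrees=True)
    return Rg, place(s,np.array([[0,0,.09]]))[0]
TOP=dict(fx=374.0683,fy=374.0683,cx=256.1645,cy=194.3581,origin=[0.4199,0.0761,1.4228],rotation=[-0.7009,-0.0449,0.0375,0.7109])
SIDE=dict(fx=361.1141,fy=361.1141,cx=250.6677,cy=194.9583,origin=[0.128,0.7792,0.7326],rotation=[-0.2647,-0.1231,0.429,0.8548])
def go(pos,rot,cmdpos,cmdrot): # delta in tool axes
    print("xyz",np.round(cmdrot.inv().apply(np.array(pos)-cmdpos),4).tolist(),"rot",np.round((cmdrot.inv()*rot).as_rotvec(degrees=True),2).tolist())
E
python3 - <<'E'
from h import *
k=1/1.5625
g=lambda x,z:(R.from_euler("y",-34,degrees=True).apply([x,0,z])+[0,0,.09])
a=np.array
D=[(TOP,a([.118,0,.08]),a([392,246])*k),(TOP,g(0,.103),a([407,310])*k),(SIDE,a([.118,0,.08]),a([328,299])*k),(SIDE,g(0,.103),a([409,276])*k),
(TOP,a([.1,.055,.012]),a([373,264])*k),(TOP,a([-.01,.055,.012]),a([384,314])*k),(TOP,a([-.01,-.055,.012]),a([424,300])*k),(TOP,a([.1,-.055,.012]),a([413,254])*k)]
print("duster",*fit(D,[.45,.07,0]))
B=[(TOP,a([.045,.055,.06]),a([292,365])*k),(TOP,a([.045,-.055,.06]),a([338,353])*k),(TOP,a([-.045,-.055,.06]),a([349,388])*k),(TOP,a([-.045,.055,.06]),a([304,401])*k)]
print("box",*fit(B,[.3,.3,.2]))
T=[(TOP,a([.09,.08,.035]),a([530,314])*k),(TOP,a([.09,-.08,.035]),a([602,313])*k),(TOP,a([-.09,-.08,.035]),a([604,391])*k),(TOP,a([-.09,.08,.035]),a([533,392])*k)]
print("tray",*fit(T,[.3,-.3,0]))
s,_=fit(D,[.45,.07,0]); Rg,o=gripT(s)
sp=o+Rg.apply([.006,0,.072]); print("squeeze",sp,"dir",-Rg.as_matrix()[:,2], "gripx",Rg.as_matrix()[:,0])
E
```

```text
duster [0.59907022 0.08464762 0.21275246] [[-0.81288882 -0.23301378]
 [ 0.46441892  2.80402589]
 [ 0.06611419 -0.20630538]
 [ 3.92068938  1.36758695]
 [-1.1156672  -0.24910866]
 [-1.82238261 -4.44238899]
 [ 0.79380857 -1.97041192]
 [ 1.25732483 -0.24716527]]
box [0.41233482 0.27584846 0.28313659] [[ 0.43921935 -0.08504415]
 [ 0.04086247 -1.29463557]
 [-0.01695777  0.20229576]
 [-0.46724663  0.88520456]]
tray [ 0.46136377 -0.30260814 -0.00534314] [[ 1.15123933  0.37660848]
 [-1.74857818  0.61896774]
 [-0.67721625 -0.32360606]
 [ 0.91963986 -0.61849185]]
squeeze [0.56457817 0.07719659 0.15304586] dir [ 0.54658502  0.11807419 -0.82903757] gripx [0.81034562 0.17505219 0.5591929 ]
```

```bash
cat >> h.py <<'E'
def pose():
    from station import telemetry
    o=telemetry.get_obs(); return o["eef_pos"],Q(o["tool_rot"]),o
def toolR(Rg): # fingers down the handle, closing along grip x
    m=Rg.as_matrix(); return R.from_matrix(np.c_[m[:,1],m[:,0],-m[:,2]])
E
python3 - <<'E'
from h import *
s=[.599,.0846,.2128]; Rg,o=gripT(s)
Rt=toolR(Rg); p,r,_=pose()
go([.30,-.56,.40],r,p,r)
go([.43,-.2,.40],R.from_euler("z",45,degrees=True)*r,p,r)
pre=o+Rg.apply([.010,0,.20]); print(pre)
go(pre,Rt,p,r)
go(pre,Rt,np.array([.43,-.2,.40]),R.from_euler("z",45,degrees=True)*r)
E
```

```text
xyz [0.0552, -0.0421, -0.1687] rot [0.0, 0.0, 0.0]
xyz [0.3165, -0.3218, -0.1687] rot [-0.0, 0.0, -45.0]
[0.49778749 0.06273087 0.26139944]
xyz [0.4823, -0.5366, -0.0301] rot [-28.38, 23.39, -76.51]
xyz [0.2691, -0.0347, 0.1386] rot [-32.98, 10.09, -32.98]
```

```bash
python3 -m crank '[{"delta_rot":[0,0,0],"xyz":[0.028,-0.021,-0.085],"fingers":-1},{"delta_rot":[0,0,0],"xyz":[0.055,-0.042,-0.169],"fingers":-1},{"delta_rot":[0,0,0],"xyz":[0.055,-0.042,-0.169],"fingers":-1},{"delta_rot":[0,0,0],"xyz":[0.055,-0.042,-0.169],"fingers":-1},{"delta_rot":[0,0,-45],"xyz":[0.316,-0.322,-0.169],"fingers":-1},{"delta_rot":[0,0,-45],"xyz":[0.316,-0.322,-0.169],"fingers":-1},{"delta_rot":[0,0,-45],"xyz":[0.316,-0.322,-0.169],"fingers":-1},{"delta_rot":[0,0,-45],"xyz":[0.316,-0.322,-0.169],"fingers":-1},{"delta_rot":[0,0,-45],"xyz":[0.316,-0.322,-0.169],"fingers":-1},{"delta_rot":[0,0,-45],"xyz":[0.316,-0.322,-0.169],"fingers":-1}]' 30
python3 - <<'E'
from h import *
s=[.599,.0846,.2128]; Rg,o=gripT(s); p,r,ob=pose(); print(p,ob["q"],ob["t"])
go(o+Rg.apply([.010,0,.20]),toolR(Rg),p,r)
E
```

```text
t: 2.2
eef_pos: [0.4017, -0.2759, 0.4006]
tool_rot: [0.0, 0.827, 0.562, 0.0]
contact_force: [0.3, -0.1, -0.4]
gripper_width: 0.999
grasp_force: 0.0
[ 0.40171383 -0.27594149  0.40061934] [ 0.73337371  0.05492793 -0.27134847  1.73105941  0.01546378  1.35674616
  0.08303002] 2.2
xyz [0.3504, -0.0352, 0.139] rot [-32.96, 10.05, -32.72]
```

```bash
python3 -m crank '[{"delta_rot":[-33,10,-32.7],"xyz":[0.350,-0.035,0.139],"fingers":-1},{"delta_rot":[-33,10,-32.7],"xyz":[0.350,-0.035,0.139],"fingers":-1},{"delta_rot":[-33,10,-32.7],"xyz":[0.350,-0.035,0.139],"fingers":-1},{"delta_rot":[-33,10,-32.7],"xyz":[0.350,-0.035,0.139],"fingers":-1},{"delta_rot":[-33,10,-32.7],"xyz":[0.350,-0.035,0.139],"fingers":-1},{"delta_rot":[-33,10,-32.7],"xyz":[0.350,-0.035,0.139],"fingers":-1},{"delta_rot":[-33,10,-32.7],"xyz":[0.350,-0.035,0.139],"fingers":-1},{"delta_rot":[-33,10,-32.7],"xyz":[0.350,-0.035,0.139],"fingers":-1},{"delta_rot":[-33,10,-32.7],"xyz":[0.350,-0.035,0.139],"fingers":-1},{"delta_rot":[-33,10,-32.7],"xyz":[0.350,-0.035,0.139],"fingers":-1}]'
python3 - <<'E'
from h import *
from station import viewer,search_frame
import cv2,pickle
p,r,ob=pose(); print(ob["q"])
s=[.599,.0846,.2128]; Rg,o=gripT(s)
go(o+Rg.apply([.010,0,.20]),toolR(Rg),p,r)
d=viewer.read_camera("wrist"); pickle.dump(d,open("w1.pkl","wb")); cv2.imwrite("pics/w1.png",cv2.resize(d["img"][:,:,::-1],(800,600)))
print(r.inv().apply(d["origin"]-p)); print((r.inv()*Q(d["rotation"])).as_matrix().round(3))
P=lambda x,z:proj(d,o+Rg.apply([x,0,z]))[0]*1.5625
print("tip",P(.038,.093),"handle end",P(0,.103),"nozzle",proj(d,place(s,np.array([[.118,0,.08]])))*1.5625)
for t in ["grip","trigger_tip","palm_pad"]: print(t,[(round(x["score"],2),np.round(np.array(x["pixel"])*1.5625)) for x in search_frame("wrist",t)[:3]])
E
```

```text
t: 3.2
eef_pos: [0.4989, 0.0605, 0.2612]
tool_rot: [0.184, 0.602, 0.743, 0.227]
contact_force: [-0.6, -0.8, 0.3]
gripper_width: 1.001
grasp_force: 0.0
[ 0.54913334 -0.07212288 -0.75187376  2.30305046 -0.15289858  0.30107675
  0.12521656]
xyz [0.0024, -0.0004, -0.0005] rot [-0.03, 0.11, -0.16]
[ 7.24727702e-02  8.52700546e-05 -1.41423419e-01]
[[-0.001  0.958  0.285]
 [ 1.     0.001  0.001]
 [ 0.     0.285 -0.958]]
tip [443.92528511 297.82788983] handle end [378.77301978 302.84255276] nozzle [[482.75979508 249.9376143 ]]
grip [(0.58, array([400., 283.]))]
trigger_tip [(0.75, array([434., 279.])), (0.66, array([305., 471.]))]
palm_pad [(0.58, array([368., 285.]))]
```

View pics/w1.png

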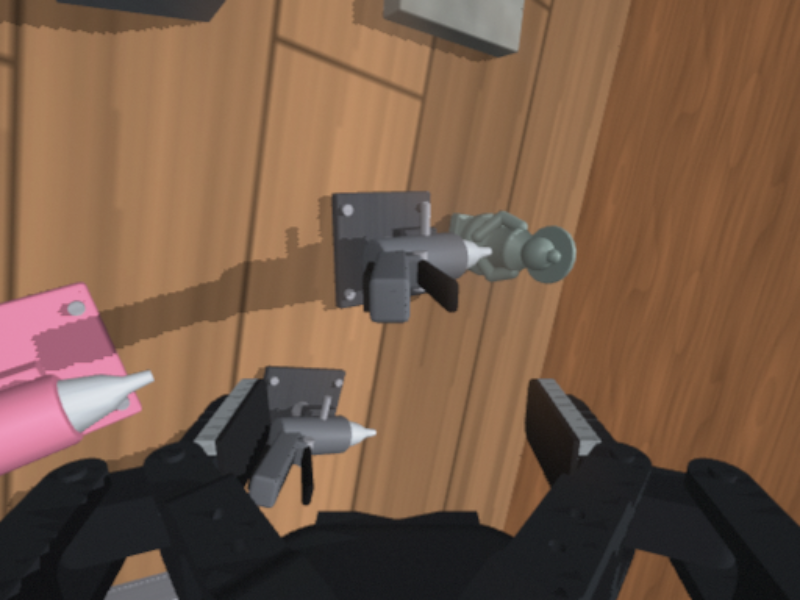

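```bash
python3 - <<'E'
import pickle,cv2
d=pickle.load(open("w1.pkl","rb")); print(d["fx"],d["origin"],d["rotation"])
cv2.imwrite("pics/w1c.png",cv2.resize(d["img"][115:215,205:325,::-1],(720,600),interpolation=cv2.INTER_CUBIC))
E
```

```text
279.5694067184945 [0.40657818 0.11494922 0.37850901] [ 0.94572627 -0.10681219 -0.30162065  0.05672715]
```

View pics/w1c.png

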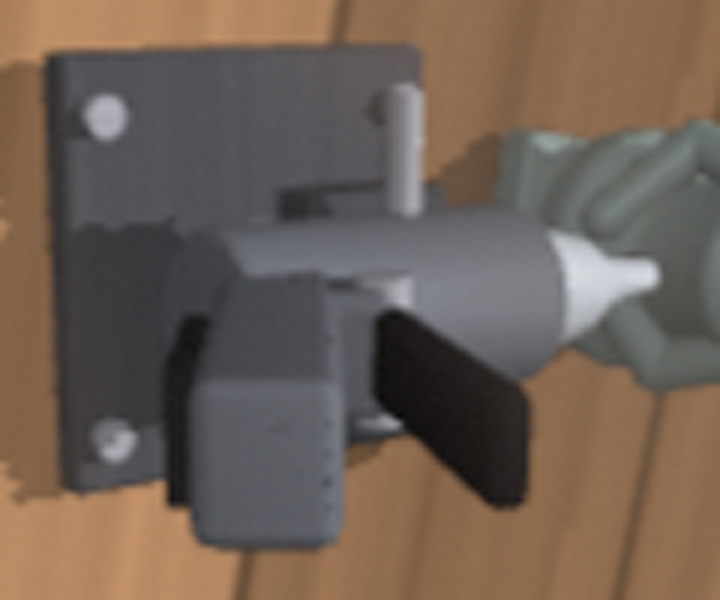

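```bash
python3 - <<'E'
from h import *
import pickle
d=pickle.load(open("w1.pkl","rb")); a=np.array
g=lambda x,z,y=0:(R.from_euler("y",-34,degrees=True).apply([x,y,z])+[0,0,.09])
c=lambda u,v:a([205+u/6,115+v/6])-.4
W=[(d,g(-.012,.103,.014),c(192,380)),(d,g(.012,.103,.014),c(340,380)),(d,g(.012,.103,-.014),c(340,547)),(d,g(-.012,.103,-.014),c(195,547)),(d,g(.038,.093),c(508,450)),(d,a([.118,0,.08]),c(658,273)),
(d,a([-.01,.055,.012]),c(52,55)),(d,a([.1,.055,.012]),c(418,47)),(d,a([-.01,-.055,.012]),c(70,488))]
s,e=fit(W,[.6,.085,.21]); print(s,e.round(1))
Rg,o=gripT(s); p,r,_=pose(); Rt=toolR(Rg)
print(Rg.inv().apply(p-o))
for t in ([.010,0,.12],[.007,0,.05],[.004,0,.05]): go(o+Rg.apply(t),Rt,p,r)
E
```

```text
[0.60558947 0.08579398 0.20523589] [[-1.4 -0.8]
 [ 1.  -0.7]
 [ 0.7  1.4]
 [-1.4  1.3]
 [ 0.4 -0. ]
 [-2.1  0.2]
 [ 0.5 -1.1]
 [ 1.4 -0.9]
 [ 0.2  1.9]]
[ 0.00503001 -0.00503951  0.20372764]
xyz [0.0051, 0.0049, 0.0837] rot [0.03, 0.02, 0.01]
xyz [0.0051, 0.0019, 0.1537] rot [0.03, 0.02, 0.01]
xyz [0.0051, -0.0011, 0.1537] rot [0.03, 0.02, 0.01]
```

```bash
python3 -m crank '[{"delta_rot":[0,0,0],"xyz":[0.005,0.005,0.04],"fingers":-1},{"delta_rot":[0,0,0],"xyz":[0.005,0.005,0.08],"fingers":-1},{"delta_rot":[0,0,0],"xyz":[0.005,0.005,0.08],"fingers":-1},{"delta_rot":[0,0,0],"xyz":[0.005,0.005,0.08],"fingers":-1}]'
python3 - <<'E'
from h import *
from station import viewer
import cv2,pickle
d=viewer.read_camera("wrist"); pickle.dump(d,open("w2.pkl","wb")); cv2.imwrite("pics/w2.png",cv2.resize(d["img"][:,:,::-1],(800,600)))
E
```

```text
t: 3.8
eef_pos: [0.5465, 0.0726, 0.1984]
tool_rot: [0.185, 0.604, 0.741, 0.227]
contact_force: [0.8, -1.4, 0.6]
gripper_width: 0.996
grasp_force: 0.0
```

View pics/w2.png

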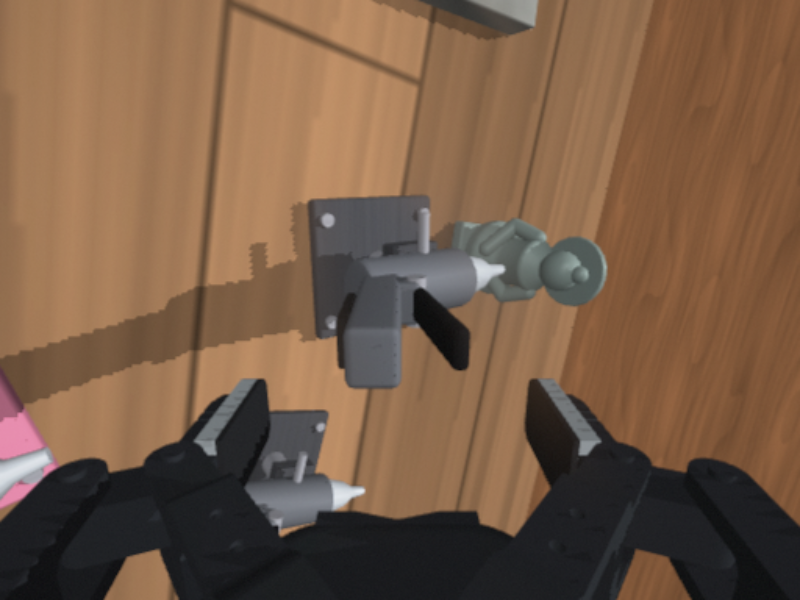

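```bash
python3 - <<'E'
from h import *
import pickle
d=pickle.load(open("w2.pkl","rb")); a=np.array
g=lambda x,z,y=0:(R.from_euler("y",-34,degrees=True).apply([x,y,z])+[0,0,.09])
c=lambda u,v:a([u,v])/1.5625-.2
W=[(d,g(-.012,.103,.014),c(345,330)),(d,g(.012,.103,.014),c(400,330)),(d,g(.012,.103,-.014),c(400,386)),(d,g(-.012,.103,-.014),c(347,386)),(d,g(.038,.093,-.01),c(462,367)),(d,a([.118,0,.08]),c(504,269)),
(d,a([-.01,.055,.012]),c(309,200)),(d,a([.1,.055,.012]),c(429,196)),(d,a([-.01,-.055,.012]),c(318,338))]
s,e=fit(W,[.6,.085,.21]); print(s,e.round(1))
Rg,o=gripT(s); p,r,_=pose(); Rt=toolR(Rg)
print(Rg.inv().apply(p-o))
for t in ([.009,0,.05],[.005,0,.05]): go(o+Rg.apply(t),Rt,p,r)
E
```

```text
[0.60605639 0.08635778 0.20064829] [[-2.3 -2.9]
 [ 1.5 -2.9]
 [ 1.3  2.4]
 [-2.1  2.4]
 [ 0.   2.3]
 [-2.  -0.3]
 [ 1.6 -1.5]
 [ 1.5 -1. ]
 [ 0.6  1.4]]
[0.00901996 0.00068519 0.12172674]
xyz [-0.001, 0.0001, 0.0717] rot [-0.06, -0.25, 0.3]
xyz [-0.001, -0.0039, 0.0717] rot [-0.06, -0.25, 0.3]
```

```bash
python3 -m crank '[{"delta_rot":[0,0,0],"xyz":[-0.001,0.001,0.035],"fingers":-1},{"delta_rot":[0,0,0],"xyz":[-0.001,0.001,0.055],"fingers":-1},{"delta_rot":[0,0,0],"xyz":[-0.001,-0.001,0.07],"fingers":-1},{"delta_rot":[0,0,0],"xyz":[-0.001,-0.004,0.07],"fingers":-1},{"delta_rot":[0,0,0],"xyz":[-0.001,-0.004,0.07],"fingers":-1}]'
python3 - <<'E'
from station import viewer
import cv2
d=viewer.read_camera("wrist"); cv2.imwrite("pics/w3.png",cv2.resize(d["img"][:,:,::-1],(800,600)))
E
```

```text
t: 4.35
eef_pos: [0.5806, 0.0797, 0.1371]
tool_rot: [0.184, 0.603, 0.743, 0.226]
contact_force: [0.9, -0.6, -0.2]
gripper_width: 0.998
grasp_force: 0.0
```

View pics/w3.png

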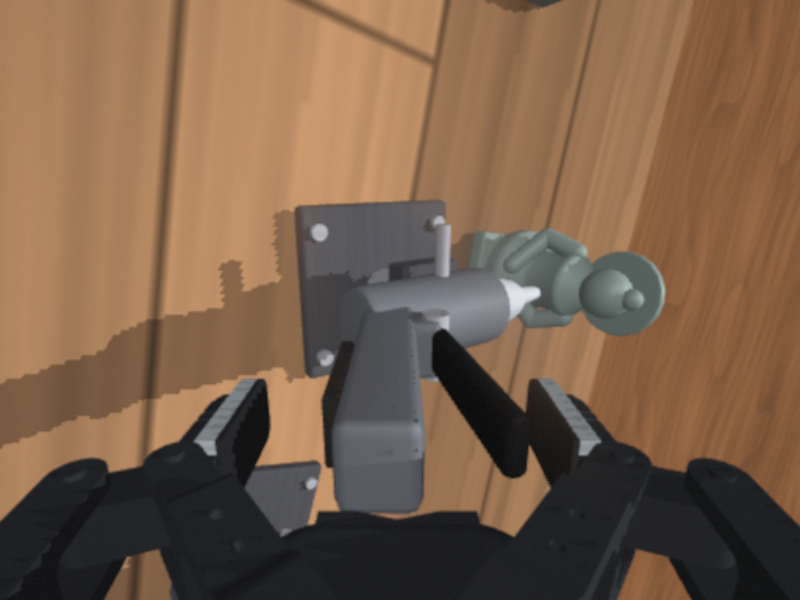

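```bash
python3 -m crank '[{"delta_rot":[0,0,0],"xyz":[0,0,0],"fingers":0},{"delta_rot":[0,0,0],"xyz":[0,0,0],"fingers":0.3},{"delta_rot":[0,0,0],"xyz":[0,0,0],"fingers":1},{"delta_rot":[0,0,0],"xyz":[0,0,0],"fingers":1},{"delta_rot":[0,0,0],"xyz":[0,0,0],"fingers":1},{"delta_rot":[0,0,0],"xyz":[0,0,0],"fingers":1},{"delta_rot":[0,0,0],"xyz":[0,0,0],"fingers":1}]' 30
python3 - <<'E'
from h import *
from station import viewer
import cv2
p,r,o=pose(); print("tool-axes force",r.inv().apply(o["contact_force"]),o["gripper_width"]*85,o["grasp_force"],p)
d=viewer.read_camera("wrist"); cv2.imwrite("pics/w4.png",cv2.resize(d["img"][:,:,::-1],(800,600)))
E
```

```text
t: 5.1
eef_pos: [0.5786, 0.08, 0.1384]
tool_rot: [0.185, 0.603, 0.743, 0.226]
contact_force: [-13.3, -4.4, 9.8]
gripper_width: 0.483
grasp_force: 32.2
tool-axes force [ -1.54698163  -6.10860164 -15.89501326] 41.07874588946028 32.15985327959061 [0.57861154 0.07995353 0.13840629]
```

View pics/w4.png

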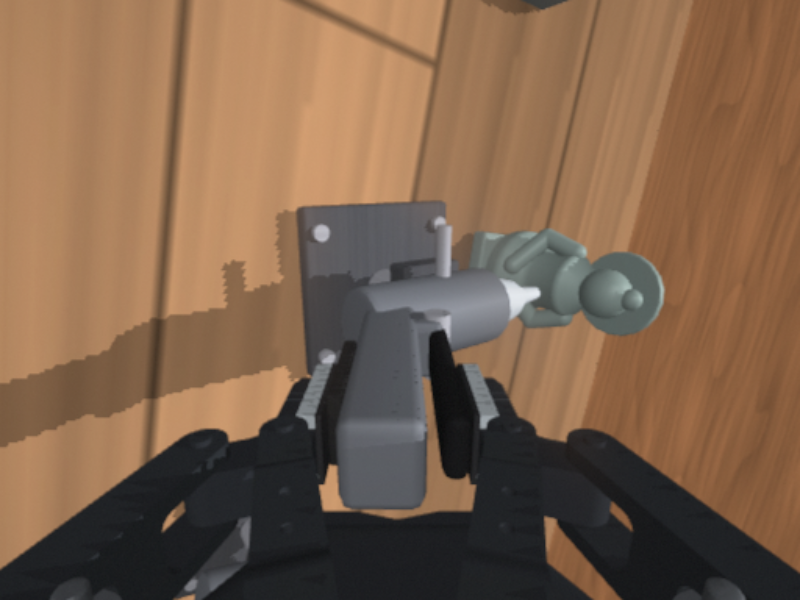

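The trigger at columns 430–470 is now parallel to the handle, with the left finger on the pad. The width is 41 mm, so it is fully home. I'll hold it there, then release.

```bash
H='x'; python3 -m crank '[{"delta_rot":[0,0,0],"xyz":[0,0,0],"fingers":1},{"delta_rot":[0,0,0],"xyz":[0,0,0],"fingers":1},{"delta_rot":[0,0,0],"xyz":[0,0,0],"fingers":1},{"delta_rot":[0,0,0],"xyz":[0,0,0],"fingers":1},{"delta_rot":[0,0,0],"xyz":[0,0,0],"fingers":1},{"delta_rot":[0,0,0],"xyz":[0,0,0],"fingers":1},{"delta_rot":[0,0,0],"xyz":[0,0,0],"fingers":1},{"delta_rot":[0,0,0],"xyz":[0,0,0],"fingers":1},{"delta_rot":[0,0,0],"xyz":[0,0,0],"fingers":1},{"delta_rot":[0,0,0],"xyz":[0,0,0],"fingers":1}]'
python3 -m crank '[{"delta_rot":[0,0,0],"xyz":[0,0,0],"fingers":1},{"delta_rot":[0,0,0],"xyz":[0,0,0],"fingers":1},{"delta_rot":[0,0,0],"xyz":[0,0,0],"fingers":1},{"delta_rot":[0,0,0],"xyz":[0,0,0],"fingers":1},{"delta_rot":[0,0,0],"xyz":[0,0,0],"fingers":-1},{"delta_rot":[0,0,0],"xyz":[0,0,0],"fingers":-1},{"delta_rot":[0,0,0],"xyz":[0,0.004,0],"fingers":-1},{"delta_rot":[0,0,0],"xyz":[0,0.004,0],"fingers":-1},{"delta_rot":[0,0,0],"xyz":[0,0.004,0],"fingers":-1},{"delta_rot":[0,0,0],"xyz":[0,0.004,0],"fingers":-1}]'
python3 - <<'E'
from h import *
p,r,o=pose(); b=[.4123,.2758,.283]
Rk=R.from_matrix(np.c_[[np.sin(b[2]),-np.cos(b[2]),0],[np.cos(b[2]),np.sin(b[2]),0],[0,0,-1]]); print(Rk.as_matrix().round(2),r.as_matrix().round(2),o["gripper_width"])
Rk2=Rk if (Rk.inv()*r).magnitude()<1.5 else Rk*R.from_euler("z",180,degrees=True)
go([.43,.26,.25],Rk2,p,r)
E
```

```text
t: 6.15
eef_pos: [0.5786, 0.0799, 0.1384]
tool_rot: [0.185, 0.603, 0.743, 0.226]
contact_force: [-13.8, -2.7, 9.4]
gripper_width: 0.488
grasp_force: 32.2
t: 7.15
eef_pos: [0.5836, 0.0814, 0.1404]
tool_rot: [0.184, 0.603, 0.743, 0.227]
contact_force: [0.1, -0.0, 0.4]
gripper_width: 1.0
grasp_force: 0.0Traceback (most recent call last):
  File "<stdin>", line 3, in <module>
  File "scipy/spatial/transform/_rotation.pyx", line 1143, in scipy.spatial.transform._rotation.Rotation.from_matrix
ValueError: Non-positive determinant (left-handed or null coordinate frame) in rotation matrix 0: [[ 0.27923757  0.96022205  0.        ]
 [-0.96022205  0.27923757  0.        ]
 [ 0.          0.         -1.        ]].
```

```bash
python3 -m crank '[{"delta_rot":[0,0,0],"xyz":[0,0,-0.03],"fingers":-1},{"delta_rot":[0,0,0],"xyz":[0,0,-0.08],"fingers":-1},{"delta_rot":[0,0,0],"xyz":[0,0,-0.13],"fingers":-1},{"delta_rot":[0,0,0],"xyz":[0,0,-0.15],"fingers":-1},{"delta_rot":[0,0,0],"xyz":[0,0,-0.15],"fingers":-1}]'
cat >> h.py <<'E'
def downR(yaw): # tool down, closing along yaw
    c,s=np.cos(yaw),np.sin(yaw); return R.from_matrix(np.array([[-s,c,0],[c,s,0],[0,0,-1]]))
E
python3 - <<'E'
from h import *
p,r,o=pose(); print(p,o["q"])
go([.42,.26,.25],downR(.283),p,r)
E
```

```text
t: 7.65
eef_pos: [0.5302, 0.0597, 0.2287]
tool_rot: [0.188, 0.608, 0.738, 0.226]
contact_force: [-0.1, -0.2, 1.0]
gripper_width: 0.998
grasp_force: 0.0
[0.53019514 0.05974584 0.22865749] [ 0.74790649  0.09687224 -1.01073582  2.27945239  0.4783254   0.23845344
 -0.47659456]
xyz [0.2175, -0.0457, -0.0575] rot [34.11, 1.71, -5.06]
```

```bash
python3 -m crank '[{"delta_rot":[10,0,-1],"xyz":[0.03,-0.026,-0.035],"fingers":-1},{"delta_rot":[34,2,-5],"xyz":[0.218,-0.046,-0.057],"fingers":-1},{"delta_rot":[34,2,-5],"xyz":[0.218,-0.046,-0.057],"fingers":-1},{"delta_rot":[34,2,-5],"xyz":[0.218,-0.046,-0.057],"fingers":-1},{"delta_rot":[34,2,-5],"xyz":[0.218,-0.046,-0.057],"fingers":-1},{"delta_rot":[34,2,-5],"xyz":[0.218,-0.046,-0.057],"fingers":-1},{"delta_rot":[34,2,-5],"xyz":[0.218,-0.046,-0.057],"fingers":-1},{"delta_rot":[34,2,-5],"xyz":[0.218,-0.046,-0.057],"fingers":-1},{"delta_rot":[34,2,-5],"xyz":[0.218,-0.046,-0.057],"fingers":-1}]'
python3 - <<'E'
from h import *
from station import viewer,search_frame,cut_out
import cv2,pickle
p,r,o=pose(); print(p,o["q"])
d=viewer.read_camera("wrist"); pickle.dump(d,open("w5.pkl","wb")); cv2.imwrite("pics/w5.png",cv2.resize(d["img"][:,:,::-1],(800,600)))
print(proj(d,[.4123,.2758,.098])*1.5625)
for t in ["key","switch_box"]: print(t,[(round(x["score"],2),np.round(np.array(x["pixel"])*1.5625)) for x in search_frame("wrist",t)[:3]])
E
```

```text
t: 8.55
eef_pos: [0.4215, 0.258, 0.2487]
tool_rot: [-0.0, 0.602, 0.799, 0.002]
contact_force: [0.1, -0.2, 0.4]
gripper_width: 1.002
grasp_force: 0.0
[0.4215218  0.25800384 0.248738  ] [ 0.30825432  0.37517604 -1.19112848  1.90479089  0.38689406  1.11857039
 -0.7523607 ]
[[389.43031141 256.6780789 ]]
key [(0.75, array([393., 243.]))]
switch_box [(0.94, array([386., 221.]))]
```

View pics/w5.png

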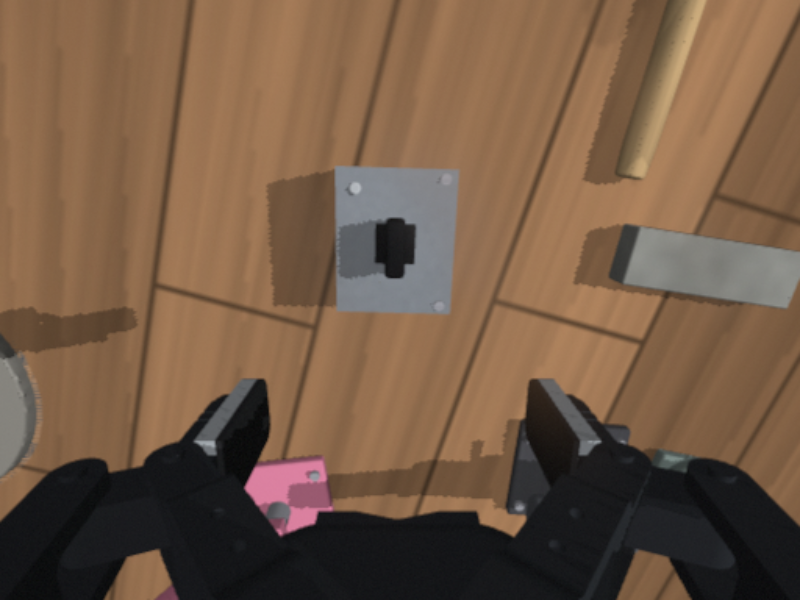

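```bash
python3 - <<'E'
from h import *
import pickle
d=pickle.load(open("w5.pkl","rb"))
px=np.array([395,250])/1.5625-.2
s=least_squares(lambda s:proj(d,[s[0],s[1],.094])[0]-px,[.41,.27]).x; print(s)
a=np.array
B=[(d,a([-.045,.055,.06]),a([336,167])/1.5625),(d,a([.045,.055,.06]),a([458,170])/1.5625),(d,a([.045,-.055,.06]),a([450,312])/1.5625),(d,a([-.045,-.055,.06]),a([337,312])/1.5625)]
b,e=fit(B,[.41,.27,.28]); print(b,e.round(1))
p,r,_=pose()
for z in (.13,.069): go([*s,z],downR(b[2]),p,r)
E
```

```text
[0.41458421 0.28072343]
[0.41518263 0.27968927 0.25795359] [[-1.  -0.3]
 [ 0.6 -0.4]
 [ 0.2  1.4]
 [-0.   0. ]]
xyz [0.0227, -0.001, 0.1192] rot [0.18, -0.22, 1.26]
xyz [0.0224, -0.0012, 0.1802] rot [0.18, -0.22, 1.26]
```

```bash
python3 -m crank '[{"delta_rot":[0,0,1.3],"xyz":[0.022,-0.001,0.05],"fingers":-1},{"delta_rot":[0,0,1.3],"xyz":[0.022,-0.001,0.10],"fingers":-1},{"delta_rot":[0,0,1.3],"xyz":[0.022,-0.001,0.14],"fingers":-0.2},{"delta_rot":[0,0,1.3],"xyz":[0.022,-0.001,0.165],"fingers":-0.2},{"delta_rot":[0,0,1.3],"xyz":[0.022,-0.001,0.179],"fingers":-0.2},{"delta_rot":[0,0,1.3],"xyz":[0.022,-0.001,0.179],"fingers":-0.2}]' 60
python3 - <<'E'
from h import *
from station import viewer
import cv2,pickle
p,r,o=pose(); print(p)
d=viewer.read_camera("wrist"); cv2.imwrite("pics/w6.png",cv2.resize(d["img"][:,:,::-1],(800,600)))
E
```

```text
t: 9.3
eef_pos: [0.4137, 0.2812, 0.0692]
tool_rot: [-0.002, 0.61, 0.793, 0.001]
contact_force: [-0.7, 0.2, 0.8]
gripper_width: 0.6
grasp_force: 0.0
[0.41368431 0.28117694 0.06917691]
```

View pics/w6.png

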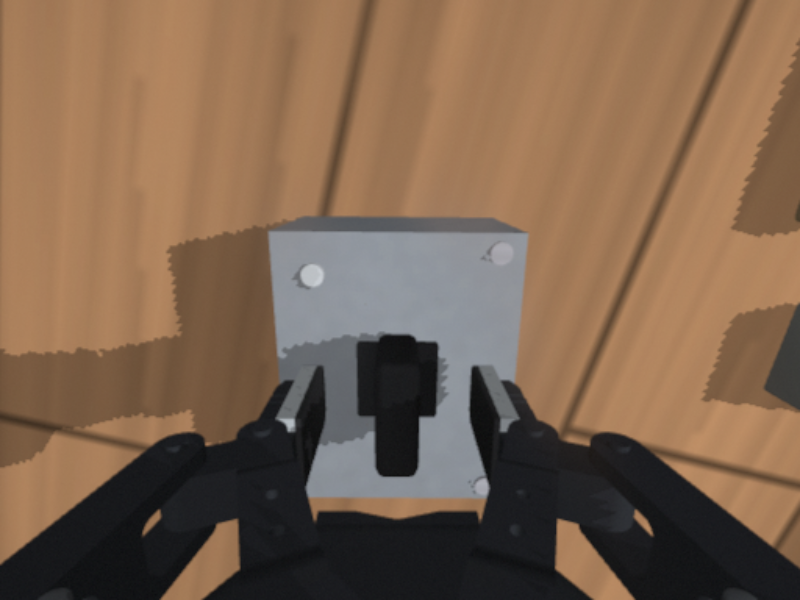

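The key is centred between the pads (columns 376–418, finger midline 397) and square to them. Next I'll close on it, then pull straight up.

```bash
python3 -m crank '[{"delta_rot":[0,0,0],"xyz":[0,0,0],"fingers":1},{"delta_rot":[0,0,0],"xyz":[0,0,0],"fingers":1},{"delta_rot":[0,0,0],"xyz":[0,0,0],"fingers":1},{"delta_rot":[0,0,0],"xyz":[0,0,0],"fingers":1},{"delta_rot":[0,0,0],"xyz":[0,0,0],"fingers":1},{"delta_rot":[0,0,0],"xyz":[0,0,0],"fingers":1}]' 60
python3 -m crank '[{"delta_rot":[0,0,0],"xyz":[0,0,-0.01],"fingers":1},{"delta_rot":[0,0,0],"xyz":[0,0,-0.02],"fingers":1},{"delta_rot":[0,0,0],"xyz":[0,0,-0.03],"fingers":1},{"delta_rot":[0,0,0],"xyz":[0,0,-0.04],"fingers":1},{"delta_rot":[0,0,0],"xyz":[0,0,-0.06],"fingers":1},{"delta_rot":[0,0,0],"xyz":[0,0,-0.1],"fingers":1},{"delta_rot":[0,0,0],"xyz":[0,0,-0.15],"fingers":1},{"delta_rot":[0,0,0],"xyz":[0,0,-0.2],"fingers":1},{"delta_rot":[0,0,0],"xyz":[0,0,-0.23],"fingers":1},{"delta_rot":[0,0,0],"xyz":[0,0,-0.23],"fingers":1}]'
python3 - <<'E'
from h import *
p,r,o=pose(); print(p,o["q"])
Rt=R.from_euler("z",-70,degrees=True)*r
m=[.42,-.03,.33]; go(m,R.from_euler("z",-35,degrees=True)*r,p,r); go([.4614,-.3026,.30],Rt,m,R.from_euler("z",-35,degrees=True)*r)
E
```

```text
t: 9.95
eef_pos: [0.4147, 0.2826, 0.0716]
tool_rot: [-0.001, 0.61, 0.793, 0.003]
contact_force: [-1.5, -0.8, 6.7]
gripper_width: 0.15
grasp_force: 58.9
t: 10.95
eef_pos: [0.4152, 0.2832, 0.3054]
tool_rot: [0.001, 0.609, 0.793, 0.006]
contact_force: [0.7, -0.8, -0.1]
gripper_width: 0.151
grasp_force: 59.1
[0.41516951 0.28319678 0.30541676] [ 0.30168325  0.32302    -1.22577153  1.81856867  0.32539681  1.21463455
 -0.75977355]
xyz [-0.3037, -0.0756, -0.0276] rot [-0.25, -0.38, 35.0]
xyz [-0.242, 0.1322, 0.0297] rot [-0.25, -0.38, 35.0]
```

```bash
python3 -m crank '[{"delta_rot":[0,0,35],"xyz":[-0.304,-0.076,-0.025],"fingers":1},{"delta_rot":[0,0,35],"xyz":[-0.304,-0.076,-0.025],"fingers":1},{"delta_rot":[0,0,35],"xyz":[-0.304,-0.076,-0.025],"fingers":1},{"delta_rot":[0,0,35],"xyz":[-0.304,-0.076,-0.025],"fingers":1},{"delta_rot":[0,0,35],"xyz":[-0.304,-0.076,-0.025],"fingers":1},{"delta_rot":[0,0,35],"xyz":[-0.304,-0.076,-0.025],"fingers":1},{"delta_rot":[0,0,35],"xyz":[-0.304,-0.076,-0.025],"fingers":1},{"delta_rot":[0,0,35],"xyz":[-0.304,-0.076,-0.025],"fingers":1}]'
python3 - <<'E'
from h import *
p,r,o=pose(); print(o["q"])
go([.4614,-.3026,.30],downR(-.9),p,r)
go([.4614,-.3026,.07],downR(-.9),p,r)
E
```

```text
t: 11.75
eef_pos: [0.4179, -0.0354, 0.3231]
tool_rot: [-0.002, 0.821, 0.571, 0.002]
contact_force: [0.5, 0.1, -0.6]
gripper_width: 0.15
grasp_force: 59.0
[ 0.97090128  0.01471733 -1.00797778  1.9499286   0.00775023  1.18312303
 -0.39641213]
xyz [-0.2354, 0.1341, 0.0217] rot [-0.16, -0.27, 31.14]
xyz [-0.2365, 0.1344, 0.2517] rot [-0.16, -0.27, 31.14]
```

```bash
python3 -m crank '[{"delta_rot":[0,0,31],"xyz":[-0.235,0.134,0.02],"fingers":1},{"delta_rot":[0,0,31],"xyz":[-0.235,0.134,0.02],"fingers":1},{"delta_rot":[0,0,31],"xyz":[-0.235,0.134,0.02],"fingers":1},{"delta_rot":[0,0,31],"xyz":[-0.235,0.134,0.02],"fingers":1},{"delta_rot":[0,0,31],"xyz":[-0.235,0.134,0.02],"fingers":1},{"delta_rot":[0,0,31],"xyz":[-0.235,0.134,0.02],"fingers":1},{"delta_rot":[0,0,31],"xyz":[-0.235,0.134,0.02],"fingers":1},{"delta_rot":[0,0,31],"xyz":[-0.235,0.134,0.02],"fingers":1}]'
python3 - <<'E'
from h import *
from station import viewer
import cv2
p,r,o=pose()
go([.4614,-.3026,.06],downR(-.9),p,r)
d=viewer.read_camera("wrist"); cv2.imwrite("pics/w7.png",cv2.resize(d["img"][:,:,::-1],(800,600)))
print([proj(d,[.4614+a,-.3026+b,.035])[0]*1.56 for a in (-.09,.09) for b in (-.08,.08)])
E
```

```text
t: 12.55
eef_pos: [0.4642, -0.297, 0.3017]
tool_rot: [-0.003, 0.943, 0.334, 0.002]
contact_force: [-0.7, 0.8, -0.0]
gripper_width: 0.148
grasp_force: 59.0
xyz [-0.0071, 0.0039, 0.2416] rot [-0.3, -0.33, 0.6]
[array([405.26635261, 377.96456675]), array([276.92500312, 282.28048513]), array([527.25095219, 241.93241164]), array([394.28475798, 126.41794868])]
```

View pics/w7.png

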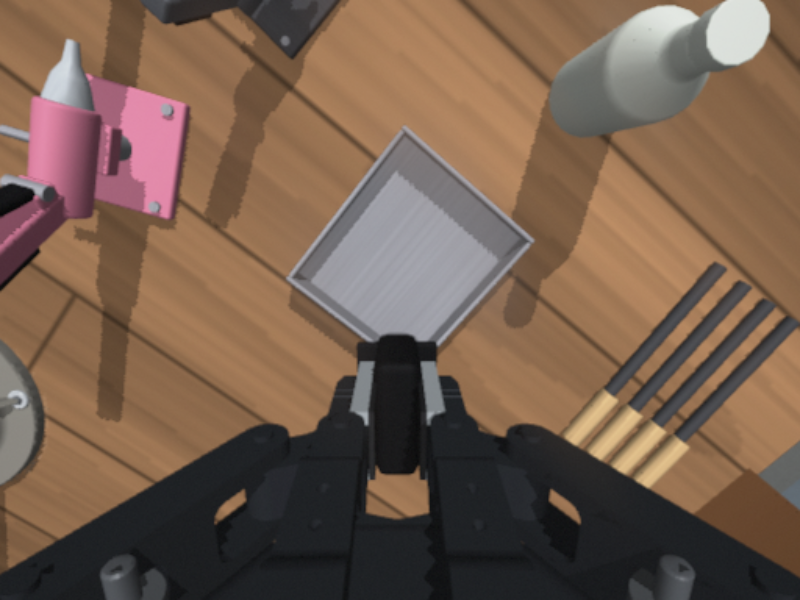

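```bash
python3 -m crank '[{"delta_rot":[0,0,0],"xyz":[-0.004,0.002,0.05],"fingers":1},{"delta_rot":[0,0,0],"xyz":[-0.007,0.004,0.10],"fingers":1},{"delta_rot":[0,0,0],"xyz":[-0.007,0.004,0.15],"fingers":1},{"delta_rot":[0,0,0],"xyz":[-0.007,0.004,0.19],"fingers":1},{"delta_rot":[0,0,0],"xyz":[-0.007,0.004,0.22],"fingers":1},{"delta_rot":[0,0,0],"xyz":[-0.007,0.004,0.24],"fingers":1},{"delta_rot":[0,0,0],"xyz":[-0.007,0.004,0.249],"fingers":1},{"delta_rot":[0,0,0],"xyz":[-0.007,0.004,0.249],"fingers":1}]'
```

```text
t: 13.4
eef_pos: [0.461, -0.3036, 0.0528]
tool_rot: [-0.003, 0.943, 0.334, 0.001]
contact_force: [-0.1, 0.4, -0.6]
gripper_width: 0.151
grasp_force: 59.1
```

```bash
python3 -m crank '[{"delta_rot":[0,0,0],"xyz":[0,0,0],"fingers":-0.3},{"delta_rot":[0,0,0],"xyz":[0,0,0],"fingers":-0.3},{"delta_rot":[0,0,0],"xyz":[0,0,0],"fingers":-0.3},{"delta_rot":[0,0,0],"xyz":[0,0,0],"fingers":-0.3},{"delta_rot":[0,0,0],"xyz":[0,0,-0.03],"fingers":-0.3},{"delta_rot":[0,0,0],"xyz":[0,0,-0.07],"fingers":-0.3},{"delta_rot":[0,0,0],"xyz":[0,0,-0.12],"fingers":-0.3},{"delta_rot":[0,0,0],"xyz":[0,0,-0.17],"fingers":-0.3},{"delta_rot":[0,0,0],"xyz":[0,0,-0.22],"fingers":-0.3},{"delta_rot":[0,0,0],"xyz":[0,0,-0.25],"fingers":-0.3}]'
python3 - <<'E'
from station import viewer
import cv2,numpy as np
a=viewer.read_camera("wrist")["img"];b=viewer.read_camera("side")["img"]
cv2.imwrite("pics/f.png",np.hstack([cv2.resize(a,(400,300)),cv2.resize(b,(400,300))])[:,:,::-1])
E
```

```text
t: 14.4
eef_pos: [0.4618, -0.3067, 0.3076]
tool_rot: [-0.0, 0.943, 0.333, 0.003]
contact_force: [1.3, -1.3, -0.5]
gripper_width: 0.653
grasp_force: 0.0
```

View pics/f.png

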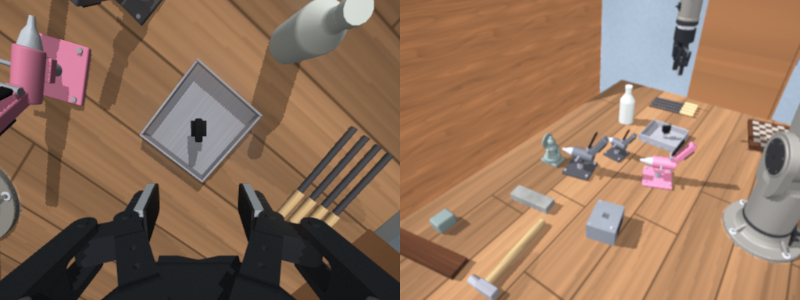

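The key stands upright in the tray (wrist half, around 198,128). The socket is empty, the trigger has sprung back, and the carving and the other objects are where they were.

```bash
python3 -c "
from station import job; print(job.hand_in())"
```

```text
the job is handed in; nothing more can be done
None
```

I squeezed the duster's trigger fully home for over a second and let it spring back, then pulled the safety key and left it standing in the steel tray; nothing else looked moved in the last pictures, and I handed the job in at about 14.5 s of the 61 s allowed.

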